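# Rehang the plancha's spatter guard

## Task

I am moving over to the other hot plate: pinch the two sprung hinge pins of the steel spatter guard together, lift it out of the frame it hangs in, and hang it in the empty frame beside it. Do not force it against either frame: lower it until you feel it settle in its seats, and only then let go, so that it does not drop and both pins spring fully home and the guard hangs straight and still; leave everything else on the counter where it is.

Things in the scene. Friction and masses are not known exactly. Their poses are not given: they have to be found in the camera images.
- guard: spatter guard, loose, stainless, 0.34 to 0.52 kg: panel 150 mm wide, 136 high, 3 thick, hanging below a round hinge barrel 16 mm thick, 180 long. Same both ways round, balanced about its middle. Origin: middle of the barrel, on the hinge line; y along the barrel, z up, x square to the panel; lower edge 148 mm below. Seated, the barrel can turn, so the panel can swing
- pinch (a point): midway between the guard's two upright finger tabs, 30 mm straight above its origin. Tabs: one per pin, 18 mm wide (x), 6 thick (y), tops 42 mm above the hinge line; the barrel's top is 8 mm above it. Tabs' outer faces are 58 mm apart with the pins out, 34 mm when pinched fully together. Springs push each tab outward with about 5 N (out) to 10 N (in)
- pin_l (a joint): sprung hinge pin at the guard's +y end, 7 mm thick, moved by the tab on that side: 0 = fully out (reaches 12 mm past the barrel's end), 0.012 = fully drawn in, flush with the barrel's end; in m
- pin_r (a joint): the same at the guard's -y end: 0 = fully out, 0.012 = fully drawn in; in m. A hard, fast pinch shoves the guard into its seats (over 35 N on its frame is forcing it); a grip of 20 to 25 N is enough
- frame_home: frame holding the guard at the start, fixed: steel foot 90 x 252 mm, 8 thick, two square posts 198 mm high at 112 mm either side of the middle, each with an ear. Origin: underside of the foot, midway between the posts; y from post to post, z up; at yaw 0 the robot is on the -x side. Seated: hinge line 190 mm above the origin.
- frame_empty: the empty frame, left or right of the other; same build, origin and axes, and also fixed, but its ears are clamped to the posts by hand screws, as a level pair: its hinge line may lie anywhere from 180 to 200 mm above the origin, so its height must be felt for. Stiff: pressing the guard a few mm past its seats forces it (over 30 N); letting it fall a few mm drops it
- empty_ears (a point): middle of the empty frame's hinge line as drawn, 190 mm above its origin (see there). Each ear: a U saddle, open on top, flared, for the barrel's end (19 mm wide, 80 to 91 mm from the middle); outside it an eye plate (inner face 93 mm from the middle, eye 12 x 10 mm) for the pin, lip bent out as lead-in. Ears reach 27 mm above the hinge line. Pins can spring out only with the barrel seated
- ramekin: bystander: round glass ramekin, 68 mm across, 42 mm high, standing between the plancha and the frames; origin under its centre
- muddler: bystander: wooden muddler lying on the worktop, 200 mm long, up to 38 mm thick; origin under its middle, x along it
- oil: bystander: green glass oil bottle, 60 mm across, 190 mm high, standing; origin under its centre
- pepper_mill: bystander: turned dark wood pepper mill, 54 mm across, 157 mm high, standing; origin under its centre
- salt_bowl: bystander: white ceramic bowl, 90 mm across, 38 mm high; origin under its centre
- spatula: bystander: spatula lying on the plancha, 280 mm long, 65 wide, 20 high; origin under it, x along it
- brush: bystander: basting brush lying on the worktop, 200 mm long, 42 wide, 20 high; origin under it, x along it
Not all that is in view belongs to the job. What is shaped like the guard but blue is not meant.

How it is judged:
On the way, in this order (a step that is already met when the one before it is completed fails the run):
1. both hinge pins are drawn in (10 mm or more) while the guard still lies in the frame it started in (value of joint each of pin_l, pin_r above 0.01 m and z of guard in the frame of frame_home below 0.198 m and horizontal distance between guard and frame_home below 0.01 m), for 0.1 s.
2. the guard is lifted clear of the ears of its frame (25 mm or more) (z of guard in the frame of frame_home above 0.215 m), for 0.1 s.
At the end, for the whole second after the job is handed in: the guard hangs in the frame that was empty, its barrel down in both saddles (within 6 mm of the middle in x and y, hinge line 175 to 205 mm above the frame's origin), both pins sprung out through their eyes (within 3 mm of fully out), hanging straight (within 0.15 rad) and still, released (x of guard in the frame of frame_empty between -0.006 and 0.006 m and y of guard in the frame of frame_empty between -0.006 and 0.006 m and z of guard in the frame of frame_empty between 0.175 and 0.205 m and value of joint each of pin_l, pin_r below 0.003 m and angle between guard's own z axis and vertical below 0.15 rad and angle between the y axis of guard and the y axis of frame_empty, either way round below 0.06 rad and linear speed of guard below 0.03 m/s and angular speed of guard below 0.4 rad/s); the robot touches nothing.
It fails at once if the guard or its pins wrench at the frame it started in (over 35 N) (contact force between guard and frame_home above 35 N).
It fails at once if the guard is forced or dropped into the other frame (over 30 N) (contact force between guard and frame_empty above 30 N).
It fails at once if the guard is let fall (moving faster than 0.15 m/s with no finger on it) (contact force between guard and the fingers below 0.3 N and linear speed of guard above 0.15 m/s).
It fails at once if a bystander is moved by more than 30 mm (distance of any of ramekin, muddler, oil, pepper_mill, salt_bowl, spatula, brush from where it was at the start of the episode above 0.03 m).
It also fails if it takes over 54 s, if anything falls off the work surface, if the arm or the gripper's body presses on something with over 40 N, if the wrist force passes 120 N, or if a joint passes its speed limit or range.

## Robot

A 6-joint arm with a two-finger parallel gripper is mounted at the origin on the work surface. World frame = base frame: x ahead of the robot, y to its left, z up, the work surface at z = 0. Lengths are in m, angles in rad, forces in N, time in s.
With the tool pointing down it reaches from about 0.3 to 0.85 m from the base axis. Payload 4.2 kg.
Tool frame: the origin (TCP) lies midway between the tips of the shut fingers; the grasp point (between the pads) lies behind it (arm.hold_point_z is the z of the grasp point in the tool frame, in m); z points along the fingers, y is the line along which they close (so a half turn about z gives the same grasp; the last joint's range is limited). The gripper opens to 91 mm and grips with 3 to 60 N. Pads are 32 mm wide; open, the fingers measure 118 mm over their backs; the gripper's body (76 mm by 178 mm) begins 60 mm behind the grasp point.
Start: joints at [1.322, 0.32, 1.565, -0, 1.257, -0.02], TCP at [0.13, 0.56, 0.214] pointing down, gripper open.
Joint ranges: [-3.11, 3.11], [-0.84, 2.01], [0.21, 2.61], [-1.34, 4.49], [0.05, 2.63], [-2.56, 2.56]. Speed limits (rad/s): [2.57, 2.57, 3.14, 3.14, 3.14, 3.14].

## Interface

Orientations are given as a 3x3 rotation matrix whose columns are the frame's x, y, z axes.
In Python, from plant import arm gives the robot as it stands. The module is installed in compiled form; this text tells all that it offers.
- The arm moves only by the tool jog_arm, never from a script. Its argument "increments" is a list of rows, each a list of 3 entries, a list of its own where there are three numbers: the shift along the tool's x, y, z in units of 30 mm (1.0 is 30 mm), then the turn about the tool's z in units of 8 degrees (1.0 is 8 degrees), then the closure in counts, from 0 (fully open) to 255 (shut). In form: [[[x, y, z], twist, claw], ...]. A call has 1 to 20 rows; each row shifts and turns the commanded pose from where the row before left it, along the tool's axes as they then stand; what a row does not reach is not made up. A row lasts 1/10 s, in which the tool goes at most 50 mm and 8.59 degrees, less where a joint would pass 70% of its speed; a pose out of reach is approached as far as the arm can. A call is refused whole if a number of a shift passes 1 or a number of a turn 1, either way. A call with a gripper value outside its range is refused whole. The fingers move at their own pace and stop on an object; "squeeze" is the grip in N (left out, the last holds). Time passes only in rows, so rows that do not move let the fingers close. It gives the time, the measured TCP pose, the force, the opening and the grip force at its end, in the units of the state.
- arm.observe(): the state, without advancing time (a new reading comes with each control period).
- arm.snapshot(name): name is "scene" or "side" or "wrist"; returns a dict with "pixels" (480x640x3 uint8, red, green, blue), "range_z" (480x640 float32, m along the optical axis (not along the pixel's ray), 0 where there is no reading), "fovy" (degrees; the focal length in pixels is half the picture's height over the tangent of half this angle, whatever the lens; pixels are square), "cx", "cy" (the principal point, pixels), "D" ([k1, k2, p1, p2, k3] as OpenCV has them; the pictures are not rectified), "pose" (4x4, takes a point from camera to world coordinates); the wrist camera has in their place "hand_eye" (4x4, takes a point from camera to tool coordinates, whose origin is the TCP and whose axes are the flange's). Camera axes: x right, y down, z forward; pixel columns grow to the right and rows downward; lengths in m; the calibration is good to about 2 mm. A picture is of the moment at which its call begins: read the wrist's pose just before it.
- arm.finish_job(): hands the job in; it is judged then, once.
Trained networks look in a picture, given as the dict that the camera call returned (one of the last four; its "shot" number tells which), for a name from the list of things; names that differ only in an ending like _2 or _b are one class to them, and where a whole thing is asked for, a point or a joint stands for the part that bears it (a point fixed in the world has none). Each returns a list of dicts, best first, with "p" (0 to 1); they miss things now and then, are a little off and sometimes report something else, mostly with a low value. They report only what shows in the picture. A call takes as long as a camera call. They do not tell look-alikes from the thing itself.
- arm.spot_in(thing, picture): "position" ([x, y, z] in m, in the coordinates of the camera as it stood for that picture, good to about 4 mm: the middle of the surface that is visible of it).
The state is a dict: "time": time; "joint_pos": joint angles; "dq": joint speeds; "joint_efforts": joint torques, N m; "position": TCP position; "tool_rot": TCP orientation; "force": force on the tool from outside, world axes, zero at the start; "ft_torque": the same for the moment, N m; "opening": finger opening in m; "grasp_force": force on a finger pad.
Only numpy, scipy, OpenCV 4.12 (cv2) and the standard library are available. Lean on these libraries where they do the work, as an engineer would, in place of code of your own. Each camera call takes 0.05 s, during which the arm holds its last target. There are 200 camera calls.

## Working session

There is one attempt and no reset: what is moved stays moved. The work goes in short steps, Python scripts to look and compute and a tool call to move; the robot and the scene stay as the last step left them, time stands still between calls to the robot, and variables do not carry over. Pictures are saved under pics/ and viewed, at most 10 in all, crops included, and the job is handed in when it is done.

Besides the shell and the picture viewer there is one more tool, called as a command line: name --argument value ..., lists and objects as JSON in quotes. jog_arm: Moves the arm, as the interface text tells. Its arguments: {"type":"object","properties":{"increments":{"type":"array"},"squeeze":{"type":"number"}},"required":["increments"]}

```bash
mkdir -p pics; cat > h.py <<'E'
import numpy as np, cv2
from plant import arm
def campose(s,st=None):
    if "pose" in s: return np.array(s["pose"])
    T=np.eye(4);T[:3,:3]=st["tool_rot"];T[:3,3]=st["position"]
    return T@np.array(s["hand_eye"])
def cloud(s,T,step=1):
    z=s["range_z"];h,w=z.shape;f=h/2/np.tan(np.radians(s["fovy"])/2)
    K=np.array([[f,0,s["cx"]],[0,f,s["cy"]],[0,0,1]])
    u,v=np.meshgrid(np.arange(w),np.arange(h))
    p=cv2.undistortPoints(np.stack([u,v],-1).reshape(-1,1,2).astype(np.float64),K,np.array(s["D"],float)).reshape(h,w,2)
    P=np.dstack([p[...,0]*z,p[...,1]*z,z])
    W=P@T[:3,:3].T+T[:3,3]
    W[z<=0]=np.nan
    return W
def proj(s,T,X):
    h=480;f=h/2/np.tan(np.radians(s["fovy"])/2)
    K=np.array([[f,0,s["cx"]],[0,f,s["cy"]],[0,0,1]])
    Ti=np.linalg.inv(T);c=np.atleast_2d(X)@Ti[:3,:3].T+Ti[:3,3]
    return cv2.projectPoints(c,np.zeros(3),np.zeros(3),K,np.array(s["D"],float))[0].reshape(-1,2)
E
python3 - <<'E'
from h import *
st=arm.observe();print({k:np.round(v,3).tolist() for k,v in st.items()},arm.hold_point_z)
for n in ["scene","side"]:
    s=arm.snapshot(n);T=campose(s);cv2.imwrite(f"pics/{n}.png",s["pixels"][...,::-1])
    np.savez(f"{n}.npz",W=cloud(s,T),px=s["pixels"])
    print(n,np.round(T,3).tolist())
    for t in ["guard","pinch","frame_home","frame_empty","ramekin","oil","pepper_mill","muddler","salt_bowl"]:
        for r in arm.spot_in(t,s)[:3]:
            X=T[:3,:3]@np.array(r["position"])+T[:3,3];print(t,round(r["p"],2),X.round(3),proj(s,T,X).round()[0])
E
```

```text
{'time': 0.0, 'joint_pos': [1.322, 0.32, 1.566, 0.0, 1.257, -0.02], 'dq': [-0.001, 0.001, -0.0, 0.001, -0.001, 0.001], 'joint_efforts': [0.001, -41.247, -23.197, 0.073, 0.046, -0.0], 'position': [0.13, 0.56, 0.213], 'tool_rot': [[-0.974, 0.227, -0.0], [0.227, 0.974, -0.002], [0.0, -0.002, -1.0]], 'force': [0.316, 0.458, 0.116], 'ft_torque': [-0.003, 0.029, 0.036], 'grasp_force': 0.0, 'opening': 0.091} -0.0188
scene [[0.747, 0.464, -0.476, 1.256], [0.665, -0.542, 0.514, -0.753], [-0.019, -0.701, -0.713, 1.169], [0.0, 0.0, 0.0, 1.0]]
guard 0.71 [0.773 0.314 0.091] [480. 229.]
guard 0.57 [0.582 0.179 0.128] [388. 212.]
pinch 0.81 [0.77  0.319 0.089] [480. 228.]
pinch 0.74 [0.576 0.178 0.129] [386. 211.]
frame_home 0.91 [0.58  0.16  0.014] [382. 248.]
frame_empty 0.84 [ 0.583 -0.237  0.005] [276. 343.]
ramekin 0.6 [0.429 0.017 0.031] [303. 246.]
ramekin 0.43 [ 0.751 -0.014  0.029] [393. 316.]
oil 0.97 [0.418 0.429 0.1  ] [397. 151.]
pepper_mill 0.87 [ 0.479 -0.46   0.091] [164. 358.]
salt_bowl 0.79 [ 0.593 -0.451  0.021] [207. 403.]
side [[0.973, -0.171, 0.155, 0.372], [-0.23, -0.681, 0.695, -0.928], [-0.014, -0.712, -0.702, 1.06], [0.0, 0.0, 0.0, 1.0]]
guard 0.72 [0.761 0.313 0.088] [361. 168.]
guard 0.66 [0.568 0.156 0.2  ] [309. 179.]
pinch 0.75 [0.763 0.316 0.091] [361. 166.]
pinch 0.6 [0.576 0.161 0.201] [312. 177.]
pinch 0.45 [ 0.772 -0.021  0.026] [398. 257.]
frame_empty 0.59 [ 0.57  -0.237  0.011] [346. 339.]
ramekin 0.89 [0.439 0.016 0.023] [276. 269.]
oil 0.91 [0.403 0.425 0.091] [242. 163.]
oil 0.71 [0.572 0.156 0.217] [310. 174.]
pepper_mill 0.91 [ 0.458 -0.473  0.102] [323. 421.]
muddler 0.6 [ 0.77  -0.025  0.029] [397. 257.]
salt_bowl 0.62 [ 0.61  -0.449  0.02 ] [390. 412.]
```

View pics/scene.png

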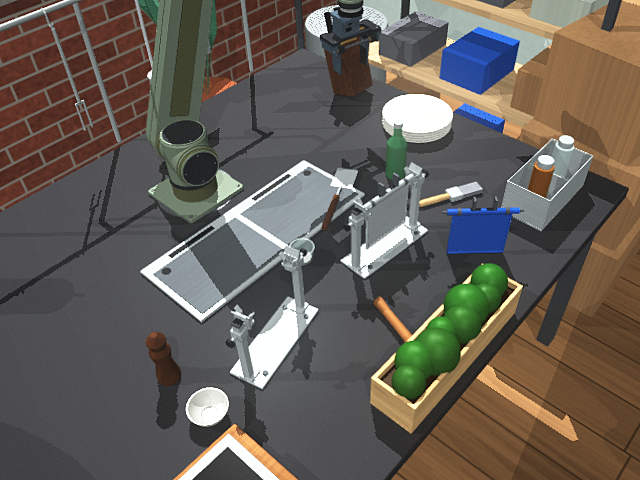

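```bash
python3 - <<'E'
import numpy as np,cv2
for n in ["scene","side"]:
    d=np.load(n+".npz");W=d["W"].reshape(-1,3);C=d["px"].reshape(-1,3)
    for nm,y0,y1 in [("home",0.0,0.36),("empty",-0.40,-0.08)]:
        m=(W[:,0]>.45)&(W[:,0]<.72)&(W[:,1]>y0)&(W[:,1]<y1)
        f=m&(W[:,2]>.003)&(W[:,2]<.012)
        p=m&(W[:,2]>.16)&(W[:,2]<.26)
        for lab,q in [("foot",f),("top",p)]:
            P=W[q]
            if len(P)<20: print(n,nm,lab,len(P));continue
            print(n,nm,lab,len(P),P.min(0).round(3),P.max(0).round(3),cv2.minAreaRect((P[:,:2]*1000).astype(np.float32)))
    m=(W[:,2]>.05)&(W[:,0]>.3)&(W[:,0]<1)&(abs(W[:,1])<.6)
    im=np.zeros((560,900,3),np.uint8)
E
python3 - <<'E'
import cv2
a=cv2.imread('pics/side.png');cv2.imwrite('pics/sidecrop.png',cv2.resize(a[110:410,220:480],None,fx=2,fy=2,interpolation=cv2.INTER_CUBIC))
E
```

```text
scene home foot 1766 [0.451 0.    0.003] [0.72  0.357 0.012] ((586.461669921875, 178.06173706054688), (359.07513427734375, 265.8438720703125), 88.95658111572266)
scene home top 1447 [0.545 0.032 0.16 ] [0.604 0.328 0.233] ((574.1578369140625, 180.50001525878906), (297.236572265625, 46.39336395263672), 86.07686614990234)
scene empty foot 3456 [ 0.45  -0.4    0.003] [ 0.72  -0.08   0.012] ((584.8929443359375, -240.15841674804688), (269.8097229003906, 319.40948486328125), 0.015641752630472183)
scene empty top 1070 [ 0.53  -0.376  0.16 ] [ 0.619 -0.086  0.221] ((574.8488159179688, -230.3343505859375), (45.09088134765625, 297.1302795410156), 13.120765686035156)
side home foot 1169 [0.451 0.002 0.003] [0.72  0.359 0.012] ((585.333251953125, 180.40220642089844), (355.9023742675781, 268.6122741699219), 89.6572494506836)
side home top 769 [0.545 0.032 0.16 ] [0.602 0.291 0.233] ((571.7813720703125, 161.02842712402344), (259.1582336425781, 43.28187942504883), 85.18346405029297)
side empty foot 2886 [ 0.452 -0.4    0.003] [ 0.72  -0.082  0.012] ((585.5321044921875, -240.2975616455078), (267.38641357421875, 318.3424072265625), 0.2822917401790619)
side empty top 963 [ 0.531 -0.375  0.161] [ 0.616 -0.086  0.218] ((574.0787353515625, -230.64308166503906), (44.009063720703125, 297.1985778808594), 13.320240020751953)
```

View pics/sidecrop.png

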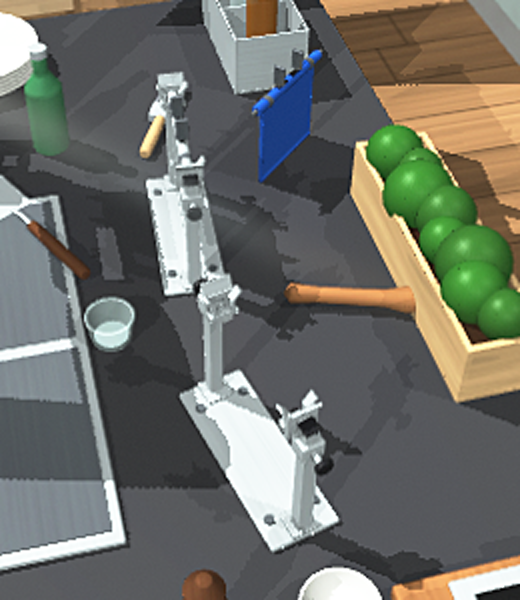

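The guard meant is the steel one hanging in the frame at scene (388,212). The blue look-alike at (480,229) is not meant. The side crop shows the same layout: the steel guard in the far frame, and the empty frame near the front with knobs on its ears. I'll move above the home frame to look from close up.

jog_arm --increments '[[[0,0,-1],0,0],[[0,0,-1],0,0],[[0,0,-1],0,0],[[0,0,-1],0,0],[[-1,-0.5,-0.2],0,0],[[-1,-0.5,-0.2],0,0],[[-1,-0.5,-0.2],0,0],[[-1,-0.5,-0.2],0,0],[[-1,-0.5,-0.2],0,0],[[-1,-0.5,-0.2],0,0],[[-1,-0.5,-0.2],0,0],[[-1,-0.5,-0.2],0,0],[[-1,-0.5,-0.2],0,0],[[-1,-0.5,-0.2],0,0],[[-1,-0.5,0],0,0],[[-1,-0.5,0],0,0],[[-1,-0.5,0],0,0],[[-1,-0.5,0],0,0],[[-1,-0.5,0],0,0],[[-1,-0.5,0],0,0]]'

```text
time: 3.0
position: [0.5444, 0.2164, 0.394]
tool_rot: [[-0.974, 0.227, 0.0], [0.227, 0.974, 0.0], [-0.0, 0.0, -1.0]]
force: [-0.8, -0.2, 0.4]
opening: 0.0913
grasp_force: 0.0
```

jog_arm --increments '[[[-1,-0.6,0],0,0],[[-0.3,-0.4,0],-1,0],[[0,0,0],-0.15,0],[[0,0,0],0,0],[[0,0,0],0,0]]'

```text
time: 3.5
position: [0.574, 0.1802, 0.3943]
tool_rot: [[-0.998, 0.069, 0.0], [0.069, 0.998, 0.001], [-0.0, 0.001, -1.0]]
force: [0.4, -0.3, 0.0]
opening: 0.0912
grasp_force: 0.0
```

```bash
cat > near.py <<'E'
from h import *
import sys
st=arm.observe();s=arm.snapshot("wrist");T=campose(s,st)
print(np.round(st["position"],4),np.round(st["tool_rot"],3).tolist(),np.round(np.array(s["hand_eye"]),3).tolist(),st["force"])
cv2.imwrite(f"pics/{sys.argv[1]}.png",s["pixels"][...,::-1])
W=cloud(s,T);np.savez(sys.argv[1]+".npz",W=W,px=s["pixels"])
for t in ["guard","pinch","frame_home","frame_empty"]:
    for r in arm.spot_in(t,s)[:3]:
        X=T[:3,:3]@np.array(r["position"])+T[:3,3];print(t,round(r["p"],2),X.round(3),proj(s,T,X).round()[0])
W=W.reshape(-1,3)
for a,b in [(.003,.013),(.15,.19),(.185,.2),(.2,.215),(.215,.245)]:
    P=W[(W[:,2]>a)&(W[:,2]<b)]
    if len(P)>20: print(a,len(P),P.min(0).round(3),P.max(0).round(3),cv2.minAreaRect((P[:,:2]*1000).astype(np.float32)))
E
python3 near.py w1
```

```text
[0.574  0.1802 0.3943] [[-0.998, 0.069, 0.0], [0.069, 0.998, 0.001], [-0.0, 0.001, -1.0]] [[-0.0, -0.962, -0.273, 0.077], [1.0, -0.0, -0.0, 0.0], [-0.0, -0.273, 0.962, -0.172], [0.0, 0.0, 0.0, 1.0]] [ 0.35913715 -0.26303778  0.02326701]
guard 0.92 [0.719 0.273 0.097] [386. 294.]
guard 0.82 [0.571 0.179 0.195] [318. 215.]
pinch 0.96 [0.572 0.185 0.197] [323. 216.]
pinch 0.95 [0.72  0.275 0.098] [388. 294.]
frame_home 0.66 [0.568 0.192 0.005] [326. 190.]
frame_empty 0.92 [ 0.554 -0.152  0.006] [120. 196.]
0.003 30086 [ 0.26  -0.416  0.003] [0.953 0.759 0.013] ((616.8033447265625, 181.92657470703125), (1176.0133056640625, 654.4865112304688), 86.16441345214844)
0.15 2931 [ 0.393 -0.137  0.15 ] [0.729 0.461 0.19 ] ((601.220458984375, 193.38963317871094), (285.9316101074219, 613.0257568359375), 13.718742370605469)
0.185 3495 [ 0.393 -0.152  0.185] [0.598 0.461 0.2  ] ((542.5567626953125, 170.33326721191406), (161.29583740234375, 630.027099609375), 13.731428146362305)
0.2 2262 [ 0.533 -0.155  0.2  ] [0.602 0.305 0.215] ((566.9983520507812, 74.52677917480469), (462.2081604003906, 45.539031982421875), 86.35628509521484)
0.215 713 [ 0.533 -0.131  0.215] [0.601 0.29  0.234] ((565.6988525390625, 78.62982177734375), (423.0194091796875, 36.419517517089844), 85.3976821899414)
```

View pics/w1.png

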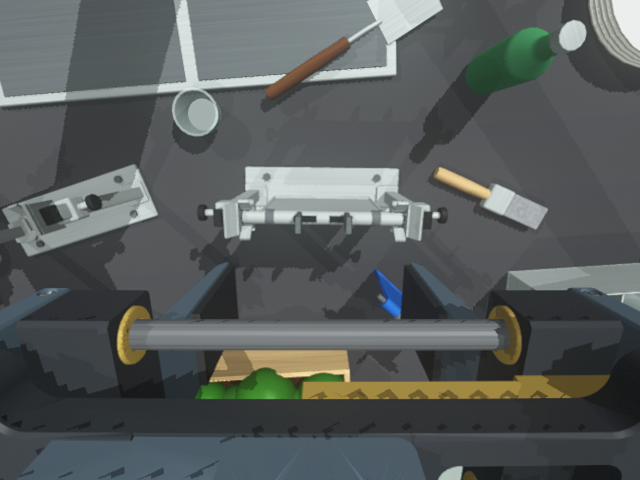

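```bash
python3 - <<'E'
import numpy as np,cv2
W=np.load("w1.npz")["W"].reshape(-1,3)
m=(W[:,0]>.5)&(W[:,0]<.64)&(W[:,1]>.02)&(W[:,1]<.34)
for a,b in [(.003,.012),(.15,.18),(.188,.2),(.19,.2),(.2,.21),(.21,.223),(.222,.245)]:
    P=W[m&(W[:,2]>a)&(W[:,2]<b)]; print(a,len(P),P.min(0).round(3),P.max(0).round(3),cv2.minAreaRect((P[:,:2]*1000).astype(np.float32)))
# barrel: top line, away from tabs & ears
q=m&(abs(W[:,1]-.18)<.075)&(abs(W[:,1]-.18)>.035)&(W[:,2]>.180)&(W[:,2]<.205)
P=W[q];c=np.polyfit(P[:,1],P[:,0],1);print("barrel x(y=.18)",np.polyval(c,.18),np.degrees(np.arctan(c[0])),"x rms",np.std(P[:,0]-np.polyval(c,P[:,1])),"ztop",np.percentile(P[:,2],[50,95,99]))
q=m&(abs(W[:,1]-.18)<.04)&(W[:,2]>.215)
P=W[q];print("tabs",len(P),P.min(0),P.max(0),np.median(P,0))
import collections
h=np.histogram(P[:,1],np.arange(.13,.23,.003));print(h[0],h[1].round(3))
E
```

```text
0.003 4036 [0.5   0.024 0.003] [0.635 0.339 0.012] ((566.6282958984375, 181.99954223632812), (134.50291442871094, 315.3187255859375), 0.3864527940750122)
0.15 662 [0.548 0.037 0.15 ] [0.598 0.332 0.18 ] ((573.8818359375, 184.75494384765625), (295.16607666015625, 35.85483169555664), 85.3385238647461)
0.188 2304 [0.548 0.064 0.188] [0.598 0.306 0.2  ] ((573.4392700195312, 184.66693115234375), (243.3053741455078, 35.191158294677734), 85.37545776367188)
0.19 2275 [0.548 0.064 0.19 ] [0.598 0.306 0.2  ] ((573.4392700195312, 184.66693115234375), (243.3053741455078, 35.191158294677734), 85.37545776367188)
0.2 1183 [0.546 0.063 0.2  ] [0.602 0.305 0.21 ] ((573.5626220703125, 184.45579528808594), (242.1420440673828, 43.20186233520508), 85.31039428710938)
0.21 719 [0.546 0.078 0.21 ] [0.602 0.29  0.223] ((573.6123046875, 184.5977783203125), (210.4935302734375, 43.16893768310547), 85.4046401977539)
0.222 238 [0.563 0.155 0.222] [0.585 0.213 0.234] ((573.7184448242188, 183.75283813476562), (57.65336608886719, 18.13033103942871), 85.97280883789062)
barrel x(y=.18) 0.5722064018536285 5.149477019304375 x rms 0.004989631530728847 ztop [0.19737525 0.19982382 0.20092214]
tabs 46279 [0.53716211 0.14000077 0.21548249] [0.58478569 0.21999915 0.52622399] [0.54780245 0.18099782 0.51324823]
[   0    0    0 1094 1688 1698 1660 1670 1685 1743 1692 1549 1675 1702
 1696 1689 1900 1907 1917 1922 1906 1923 1901 1541 1827 1733 1677 1633
 1619 1632    0    0    0] [0.13  0.133 0.136 0.139 0.142 0.145 0.148 0.151 0.154 0.157 0.16  0.163
 0.166 0.169 0.172 0.175 0.178 0.181 0.184 0.187 0.19  0.193 0.196 0.199
 0.202 0.205 0.208 0.211 0.214 0.217 0.22  0.223 0.226 0.229]
```

The wrist view shows the barrel at about (320,217) with tabs at (299,222) and (347,222), centred and unobstructed. Guard centre is (0.5736, 0.1842), yaw about -4.6°, hinge z 0.190. Descending.

jog_arm --increments '[[[0,0.13,0.8],0.08,0],[[0,0,0.9],0,0],[[0,0,0.9],0,0],[[0,0,0.9],0,0],[[0,0,0.9],0,0],[[0,0,0.8],0,0],[[0,0,0.6],0,0],[[0,0,0.3],0,0],[[0,0,0.14],0,0],[[0,0,0],0,60],[[0,0,0],0,80],[[0,0,0],0,80]]' --squeeze 20

```text
time: 4.95
position: [0.5755, 0.1834, 0.2078]
tool_rot: [[-0.997, 0.079, 0.002], [0.079, 0.997, 0.001], [-0.002, 0.001, -1.0]]
force: [0.8, 0.1, -0.3]
opening: 0.0699
grasp_force: 0.0
```

```bash
python3 near.py w2|head -3; python3 - <<'E'
import numpy as np,cv2
W=np.load("w2.npz")["W"].reshape(-1,3)
m=(W[:,0]>.5)&(W[:,0]<.64)&(W[:,1]>.02)&(W[:,1]<.34)
for a,b in [(.19,.2),(.2,.21),(.21,.223),(.222,.235)]:
    P=W[m&(W[:,2]>a)&(W[:,2]<b)]; print(a,len(P),cv2.minAreaRect((P[:,:2]*1000).astype(np.float32)) if len(P) else 0)
E
```

```text
[0.5755 0.1834 0.2078] [[-0.997, 0.079, 0.002], [0.079, 0.997, 0.001], [-0.002, 0.001, -1.0]] [[-0.0, -0.962, -0.273, 0.077], [1.0, -0.0, -0.0, 0.0], [-0.0, -0.273, 0.962, -0.172], [0.0, 0.0, 0.0, 1.0]] [ 0.76421211  0.11634807 -0.34056528]
guard 0.86 [0.571 0.182 0.167] [316. 260.]
guard 0.22 [0.566 0.186 0.011] [321. 210.]
0.19 6340 ((572.0612182617188, 184.8594970703125), (244.17941284179688, 32.61720657348633), 85.27378845214844)
0.2 2529 ((572.1170043945312, 184.71054077148438), (242.73524475097656, 39.89948654174805), 85.38313293457031)
0.21 2636 ((571.2366333007812, 184.84996032714844), (212.66281127929688, 38.38086700439453), 85.33080291748047)
0.222 1884 ((570.6770629882812, 184.04209899902344), (89.84426879882812, 27.072017669677734), 85.4063720703125)
```

jog_arm --increments '[[[0.06,0.03,0.1],0,85],[[0,0,0],0,90],[[0,0,0],0,95],[[0,0,0],0,100],[[0,0,0],0,105],[[0,0,0],0,110],[[0,0,0],0,115],[[0,0,0],0,120]]' --squeeze 22

```text
time: 6.0
position: [0.5729, 0.1842, 0.2035]
tool_rot: [[-0.997, 0.079, -0.001], [0.079, 0.997, -0.0], [0.001, -0.0, -1.0]]
force: [-1.6, -0.3, -1.7]
opening: 0.0487
grasp_force: 7.1
```

jog_arm --increments '[[[0,0,0],0,125],[[0,0,0],0,130],[[0,0,0],0,135],[[0,0,0],0,140],[[0,0,0],0,145],[[0,0,0],0,150],[[0,0,0],0,155],[[0,0,0],0,160],[[0,0,0],0,165],[[0,0,0],0,175],[[0,0,0],0,175]]'

```text
time: 7.1
position: [0.5732, 0.1843, 0.2038]
tool_rot: [[-0.997, 0.079, 0.0], [0.079, 0.997, 0.0], [-0.0, 0.0, -1.0]]
force: [0.1, 1.3, -4.0]
opening: 0.0334
grasp_force: 22.0
```

jog_arm --increments '[[[0,0,-0.1],0,175],[[0,0,-0.1],0,175],[[0,0,-0.1],0,175],[[0,0,-0.1],0,175],[[0,0,0],0,175]]'

```text
time: 7.6
position: [0.5736, 0.1844, 0.2165]
tool_rot: [[-0.997, 0.079, 0.001], [0.079, 0.997, 0.0], [-0.001, 0.001, -1.0]]
force: [1.1, 0.2, -4.0]
opening: 0.0335
grasp_force: 22.0
```

jog_arm --increments '[[[0,0,-0.3],0,175],[[0,0,-0.6],0,175],[[0,0,-0.9],0,175],[[0,0,-1],0,175],[[0,0,-1],0,175],[[0,0,-1],0,175],[[0,0,-1],0,175],[[0,0,-0.7],0,175],[[0,-0.2,-0.2],0,175],[[-0.2,-0.5,0],0,175],[[-0.4,-0.8,0],0,175],[[-0.4,-0.9,0],0,175],[[-0.4,-1,0],0,175],[[-0.4,-1,0],0,175],[[-0.4,-1,0],0,175],[[-0.4,-1,0],0,175],[[-0.4,-1,0],0,175],[[-0.4,-1,0],0,175],[[-0.4,-1,0],0,175],[[-0.4,-1,0],0,175]]'

```text
time: 9.6
position: [0.6736, -0.1396, 0.4145]
tool_rot: [[-0.997, 0.081, -0.004], [0.081, 0.997, 0.0], [0.004, -0.0, -1.0]]
force: [0.2, -0.6, -3.6]
opening: 0.0334
grasp_force: 22.0
```

jog_arm --increments '[[[-0.2,-1,0],0,175],[[0,-1,0],0,175],[[0,-0.7,0],0,175],[[0,-0.4,0],-0.3,175],[[0,0,0],-0.7,175],[[0,0,0],-0.7,175],[[0,0,0],-0.5,175],[[0,0,0],0,175],[[0,0,0],0,175]]'

```text
time: 10.5
position: [0.6723, -0.2303, 0.416]
tool_rot: [[-0.975, -0.224, -0.001], [-0.224, 0.975, 0.001], [0.001, 0.001, -1.0]]
force: [0.1, -0.3, -4.0]
opening: 0.0334
grasp_force: 22.0
```

```bash
cat >> near.py <<'E'
print("--empty")
m=(W[:,0]>.46)&(W[:,0]<.66)&(W[:,1]>-.4)&(W[:,1]<-.07)
for a,b in [(.003,.013),(.15,.18),(.18,.19),(.19,.2),(.2,.21),(.21,.217),(.217,.225),(.225,.24)]:
    P=W[m&(W[:,2]>a)&(W[:,2]<b)]
    if len(P)>5: print(a,len(P),P.min(0).round(3),P.max(0).round(3),cv2.minAreaRect((P[:,:2]*1000).astype(np.float32)))
E
python3 near.py w3
```

```text
[ 0.6723 -0.2303  0.416 ] [[-0.975, -0.224, -0.001], [-0.224, 0.975, 0.001], [0.001, 0.001, -1.0]] [[-0.0, -0.962, -0.273, 0.077], [1.0, -0.0, -0.0, 0.0], [0.0, -0.273, 0.962, -0.172], [0.0, 0.0, 0.0, 1.0]] [ 0.10685794 -0.32930395 -4.0066299 ]
guard 0.93 [ 0.667 -0.233  0.373] [317. 257.]
guard 0.78 [0.716 0.267 0.057] [594. 287.]
pinch 0.74 [0.715 0.274 0.059] [599. 288.]
pinch 0.63 [ 0.666 -0.23   0.374] [320. 257.]
pinch 0.58 [ 0.662 -0.221  0.443] [343. 299.]
frame_home 0.69 [0.58  0.107 0.008] [521. 185.]
frame_empty 0.98 [ 0.571 -0.218  0.007] [339. 135.]
0.003 25081 [ 0.28  -0.772  0.003] [0.97  0.408 0.013] ((626.7005615234375, -203.56256103515625), (613.3076782226562, 1197.64990234375), 5.860602378845215)
0.15 2170 [ 0.532 -0.372  0.15 ] [0.888 0.258 0.19 ] ((657.8456420898438, -58.526275634765625), (364.35589599609375, 531.7598266601562), 24.16520881652832)
0.185 750 [ 0.538 -0.348  0.185] [0.611 0.107 0.2  ] ((567.7757568359375, -120.86399841308594), (62.07303237915039, 456.6670227050781), 3.7145543098449707)
0.2 2203 [ 0.533 -0.347  0.2  ] [0.616 0.107 0.215] ((567.73272
[... 660 characters left out ...]
06884765625), (35.15102767944336, 287.94879150390625), 12.960334777832031)
0.19 244 [ 0.538 -0.348  0.19 ] [ 0.611 -0.109  0.2  ] ((574.1333618164062, -228.03509521484375), (33.541748046875, 242.60289001464844), 13.130192756652832)
0.2 1193 [ 0.533 -0.347  0.2  ] [ 0.616 -0.108  0.21 ] ((574.388427734375, -227.60073852539062), (43.062747955322266, 242.836181640625), 13.34990119934082)
0.21 533 [ 0.533 -0.334  0.21 ] [ 0.616 -0.122  0.217] ((574.415771484375, -227.3780517578125), (42.801605224609375, 211.3082275390625), 13.315006256103516)
0.217 212 [ 0.533 -0.333  0.217] [ 0.615 -0.122  0.22 ] ((574.311767578125, -227.7010040283203), (35.97990798950195, 210.4519805908203), 13.03682804107666)
```

View pics/w3.png

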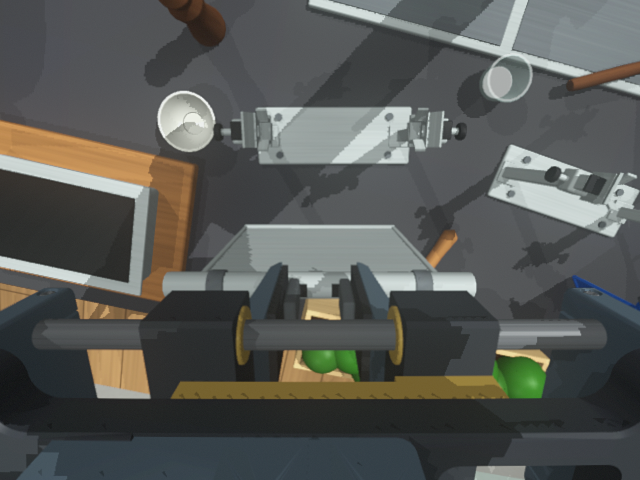

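The wrist view shows the empty frame at about (335,135), unobstructed, with ears at about (255,130) and (415,130). The guard is held level with its barrel at about (320,283). Frame centre is (0.5744, -0.2276), axis 103.2°. I'll check the held barrel's pose against the tool and the ear height.

```bash
python3 - <<'E'
from h import *
st=arm.observe();R=np.array(st["tool_rot"]);p=np.array(st["position"])
W=np.load("w3.npz")["W"].reshape(-1,3)
L=(W-p)@R
m=(abs(L[:,1])>.062)&(abs(L[:,1])<.11)&(L[:,2]>-.0)&(L[:,2]<.03)&(abs(L[:,0])<.02)
P=L[m];print(len(P),P.min(0),P.max(0),cv2.minAreaRect((P[:,:2]*1000).astype(np.float32)),"ztop L/R",[np.percentile(P[P[:,1]*s>0][:,2],3) for s in (1,-1)])
m=(abs(L[:,1])<.07)&(L[:,2]>.04)&(L[:,2]<.17)&(abs(L[:,0])<.03)
P=L[m];print("panel x vs z",len(P),np.polyfit(P[:,2],P[:,0],1) if len(P)>20 else 0)
for n,cams in [("scene",0),("side",0),("w3",0),("w1",0)]:
    V=np.load(n+".npz")["W"].reshape(-1,3)
    for nm,c,a in [("home",(.5736,.1845),85.37),("empty",(.5744,-.2276),103.2)]:
        d=np.array([np.cos(np.radians(a)),np.sin(np.radians(a))]);D=V[:,:2]-c
        t=D@d;u=D@np.array([d[1],-d[0]])
        for sg in (1,-1):
            k=(t*sg>.078)&(t*sg<.106)&(abs(u)<.03)&(V[:,2]>.1)&(V[:,2]<.26);z=V[k,2]
            if len(z)>20: print(n,nm,sg,len(z),np.percentile(z,[90,97,99,100]).round(4))
E
```

```text
1832 [-0.00599066 -0.09025189  0.00369064] [0.00837182 0.08972945 0.02999713] ((1.2924566268920898, -0.25984954833984375), (179.98977661132812, 14.327606201171875), 89.9236831665039) ztop L/R [np.float64(0.004867147293345143), np.float64(0.004947826332497737)]
panel x vs z 7239 [6.07920900e-03 4.40967748e-05]
scene home 1 332 [0.2114 0.215  0.2167 0.22  ]
scene home -1 206 [0.2066 0.2124 0.214  0.2152]
scene empty 1 422 [0.2118 0.2156 0.2176 0.2207]
scene empty -1 225 [0.2074 0.211  0.2137 0.2154]
side home 1 202 [0.2121 0.2144 0.2156 0.2166]
side home -1 146 [0.2108 0.2141 0.2159 0.2162]
side empty 1 421 [0.212  0.2154 0.2168 0.2181]
side empty -1 236 [0.2079 0.2157 0.2165 0.2173]
w3 home -1 906 [0.2164 0.2182 0.2186 0.2196]
w3 empty 1 1328 [0.2164 0.2181 0.2188 0.2198]
w3 empty -1 1144 [0.2168 0.2182 0.219  0.2197]
w1 home 1 1134 [0.2163 0.218  0.2184 0.2193]
w1 home -1 1113 [0.2165 0.2182 0.2187 0.2194]
w1 empty 1 944 [0.217  0.2186 0.2191 0.22  ]
```

jog_arm --increments '[[[0.3,0.1,0],-0.03,175],[[0.6,0.2,0],0,175],[[0.8,0.2,0],0,175],[[0.7,0.2,0],0,175],[[0.5,0.1,0],0,175],[[0.26,0.02,0],0,175],[[0,0,0],0,175],[[0,0,0],0,175],[[0,0,0],0,175]]'

```text
time: 11.65
position: [0.5756, -0.2277, 0.4162]
tool_rot: [[-0.973, -0.23, -0.0], [-0.23, 0.973, 0.0], [0.0, 0.0, -1.0]]
force: [0.2, -0.1, -4.4]
opening: 0.0337
grasp_force: 22.0
```

```bash
python3 near.py w4|sed -n '1p;/empty$/,$p'
```

```text
[ 0.5756 -0.2277  0.4162] [[-0.973, -0.23, -0.0], [-0.23, 0.973, 0.0], [0.0, 0.0, -1.0]] [[-0.0, -0.962, -0.273, 0.077], [1.0, -0.0, -0.0, 0.0], [0.0, -0.273, 0.962, -0.172], [0.0, 0.0, 0.0, 1.0]] [ 0.18134785 -0.14145848 -4.44410027]
--empty
0.003 6768 [ 0.46  -0.4    0.003] [ 0.643 -0.071  0.013] ((551.5936279296875, -235.4051055908203), (329.05718994140625, 182.44744873046875), 89.85472869873047)
0.15 585 [ 0.531 -0.373  0.162] [ 0.614 -0.084  0.18 ] ((571.0692138671875, -228.7091064453125), (30.955402374267578, 294.25146484375), 13.104666709899902)
0.18 480 [ 0.534 -0.367  0.18 ] [ 0.609 -0.087  0.19 ] ((572.9494018554688, -226.77386474609375), (35.30976104736328, 287.6368713378906), 13.079243659973145)
0.19 251 [ 0.534 -0.346  0.19 ] [ 0.61  -0.109  0.2  ] ((572.4935913085938, -228.02078247070312), (33.96531677246094, 242.1732940673828), 13.10472297668457)
0.2 832 [ 0.532 -0.347  0.2  ] [ 0.613 -0.109  0.21 ] ((571.646728515625, -228.40133666992188), (39.732574462890625, 242.11534118652344), 13.109840393066406)
0.21 428 [ 0.533 -0.333  0.21 ] [ 0.614 -0.122  0.217] ((571.7186279296875, -228.308837890625), (40.061649322509766, 210.62132263183594), 13.076526641845703)
0.217 152 [ 0.533 -0.334  0.217] [ 0.614 -0.123  0.22 ] ((573.6168823242188, -228.11148071289062), (35.69045639038086, 209.65988159179688), 12.965814590454102)
```

jog_arm --increments '[[[0.05,0,0.3],0,175],[[0,0,0.6],0,175],[[0,0,0.8],0,175],[[0,0,0.9],0,175],[[0,0,0.9],0,175],[[0,0,0.8],0,175],[[0,0,0.7],0,175],[[0,0,0.5],0,175],[[0,0,0.3],0,175],[[0,0,0.1],0,175],[[0,0,0],0,175],[[0,0,0],0,175]]'

```text
time: 13.1
position: [0.5737, -0.2283, 0.2407]
tool_rot: [[-0.973, -0.23, 0.002], [-0.23, 0.973, -0.001], [-0.002, -0.001, -1.0]]
force: [0.3, -0.5, -3.7]
opening: 0.0336
grasp_force: 22.0
```

```bash
python3 near.py w5|sed -n '1p;/empty$/,$p'; python3 - <<'E'
import cv2
a=cv2.imread('pics/w5.png');cv2.imwrite('pics/w5c.png',cv2.resize(a[130:380,100:540],None,fx=1.8,fy=1.8))
E
```

```text
[ 0.5737 -0.2283  0.2407] [[-0.973, -0.23, 0.002], [-0.23, 0.973, -0.001], [-0.002, -0.001, -1.0]] [[-0.0, -0.962, -0.273, 0.077], [1.0, -0.0, -0.0, 0.0], [0.0, -0.273, 0.962, -0.172], [0.0, 0.0, 0.0, 1.0]] [ 0.31496704 -0.46491044 -3.73075811]
--empty
0.003 9677 [ 0.46  -0.399  0.003] [ 0.655 -0.071  0.013] ((550.3580322265625, -230.3843994140625), (187.84890747070312, 330.30926513671875), 5.310644626617432)
0.15 4080 [ 0.531 -0.373  0.15 ] [ 0.616 -0.083  0.18 ] ((570.4291381835938, -228.97348022460938), (29.743789672851562, 296.6322326660156), 13.078606605529785)
0.18 2515 [ 0.533 -0.37   0.18 ] [ 0.607 -0.088  0.19 ] ((570.0364379882812, -229.6483917236328), (29.20516014099121, 289.9692687988281), 12.936050415039062)
0.19 1386 [ 0.534 -0.348  0.19 ] [ 0.609 -0.107  0.2  ] ((569.3474731445312, -229.0349578857422), (27.71279525756836, 244.08670043945312), 13.053053855895996)
0.2 2598 [ 0.532 -0.348  0.2  ] [ 0.61  -0.108  0.21 ] ((567.5458984375, -229.36524963378906), (31.45609474182129, 243.63424682617188), 12.951322555541992)
0.21 1244 [ 0.532 -0.335  0.21 ] [ 0.615 -0.121  0.217] ((571.452880859375, -228.50222778320312), (40.15876388549805, 212.3855743408203), 13.284886360168457)
0.217 625 [ 0.533 -0.334  0.217] [ 0.615 -0.122  0.225] ((573.7247314453125, -227.94204711914062), (36.54996871948242, 211.13412475585938), 13.17002010345459)
0.225 4928 [ 0.547 -0.317  0.225] [ 0.6  -0.14  0.24] ((574.449951171875, -228.30026245117188), (17.403987884521484, 180.40139770507812), 13.182855606079102)
```

View pics/w5c.png

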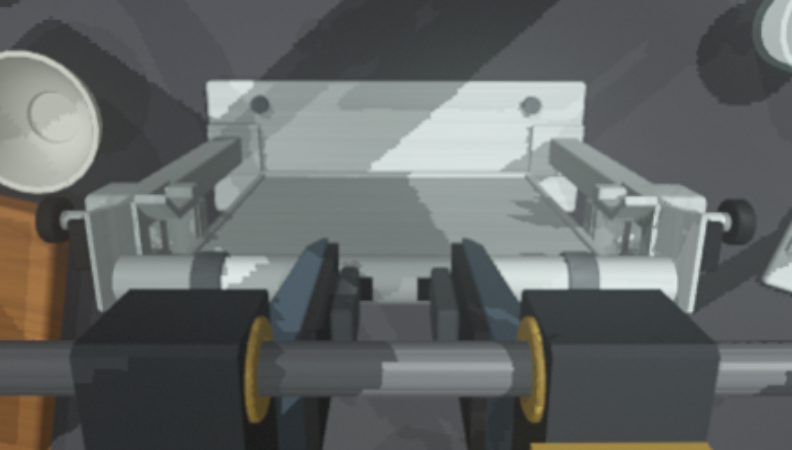

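The barrel sits level between the ears, its ends at (115,275) and (675,275) in the crop, and centred to within 1 mm. I'll lower it in small steps and feel for the seat.

jog_arm --increments '[[[0,0,0.15],0,175],[[0,0,0.15],0,175],[[0,0,0.15],0,175],[[0,0,0.15],0,175],[[0,0,0.1],0,175],[[0,0,0.06],0,175],[[0,0,0],0,175],[[0,0,0],0,175]]'

```text
time: 14.15
position: [0.5734, -0.2281, 0.2171]
tool_rot: [[-0.973, -0.23, 0.0], [-0.23, 0.973, -0.0], [-0.0, -0.0, -1.0]]
force: [0.3, 0.5, -4.6]
opening: 0.0336
grasp_force: 22.0
```

jog_arm --increments '[[[0,0,0.05],0,175],[[0,0,0.05],0,175],[[0,0,0],0,175]]'

```text
time: 14.45
position: [0.5731, -0.228, 0.2137]
tool_rot: [[-0.973, -0.23, -0.0], [-0.23, 0.973, 0.0], [0.0, 0.0, -1.0]]
force: [-0.3, -0.6, -4.6]
opening: 0.0338
grasp_force: 22.0
```

jog_arm --increments '[[[0,0,0.04],0,175],[[0,0,0.04],0,175],[[0,0,0],0,175]]'

```text
time: 14.75
position: [0.5732, -0.228, 0.2113]
tool_rot: [[-0.973, -0.23, -0.0], [-0.23, 0.973, 0.0], [0.0, 0.0, -1.0]]
force: [-0.3, -0.8, -4.4]
opening: 0.0339
grasp_force: 22.0
```

jog_arm --increments '[[[0,0,0.04],0,175],[[0,0,0.04],0,175],[[0,0,0],0,175]]'

```text
time: 15.05
position: [0.5732, -0.228, 0.2089]
tool_rot: [[-0.973, -0.23, -0.0], [-0.23, 0.973, 0.0], [0.0, 0.0, -1.0]]
force: [-0.0, 0.1, -4.4]
opening: 0.0337
grasp_force: 22.0
```

jog_arm --increments '[[[0,0,0.04],0,175],[[0,0,0],0,175]]'

```text
time: 15.25
position: [0.5732, -0.228, 0.2077]
tool_rot: [[-0.973, -0.23, -0.0], [-0.23, 0.973, 0.0], [0.0, 0.0, -1.0]]
force: [1.0, 1.0, -4.5]
opening: 0.0336
grasp_force: 22.0
```

jog_arm --increments '[[[0,0,0.04],0,175],[[0,0,0.04],0,175],[[0,0,0],0,175]]'

```text
time: 15.55
position: [0.5732, -0.228, 0.2053]
tool_rot: [[-0.973, -0.23, -0.0], [-0.23, 0.973, 0.0], [0.0, 0.0, -1.0]]
force: [0.4, -1.0, -5.0]
opening: 0.0337
grasp_force: 22.0
```

jog_arm --increments '[[[0,0,0.03],0,175],[[0,0,0],0,175]]'

```text
time: 15.75
position: [0.5732, -0.228, 0.2045]
tool_rot: [[-0.973, -0.23, -0.0], [-0.23, 0.973, 0.0], [0.0, 0.0, -1.0]]
force: [1.2, 0.4, -4.4]
opening: 0.0336
grasp_force: 22.0
```

jog_arm --increments '[[[0,0,0.03],0,175],[[0,0,0],0,175]]'

```text
time: 15.95
position: [0.5734, -0.2281, 0.2038]
tool_rot: [[-0.973, -0.23, 0.0], [-0.23, 0.973, -0.0], [-0.0, -0.0, -1.0]]
force: [-0.1, -0.4, -4.0]
opening: 0.0335
grasp_force: 22.0
```

jog_arm --increments '[[[0,0,0.03],0,175],[[0,0,0],0,175]]'

```text
time: 16.15
position: [0.5734, -0.2281, 0.2037]
tool_rot: [[-0.973, -0.23, 0.001], [-0.23, 0.973, -0.0], [-0.001, -0.0, -1.0]]
force: [-1.0, 0.2, 1.3]
opening: 0.0336
grasp_force: 22.0
```

jog_arm --increments '[[[0,0,0.02],0,175],[[0,0,0],0,175]]'

```text
time: 16.35
position: [0.5735, -0.2281, 0.2036]
tool_rot: [[-0.973, -0.23, 0.001], [-0.23, 0.973, -0.0], [-0.001, -0.001, -1.0]]
force: [-2.4, 0.7, 6.1]
opening: 0.0337
grasp_force: 22.0
```

Contact at TCP z 0.2037, which matches the seat height seen by camera. I'll ease off slightly and open slowly.

jog_arm --increments '[[[0,0,-0.02],0,165],[[0,0,0],0,158],[[0,0,0],0,154],[[0,0,0],0,150],[[0,0,0],0,146],[[0,0,0],0,142]]'

```text
time: 16.95
position: [0.5735, -0.2285, 0.2035]
tool_rot: [[-0.973, -0.23, 0.001], [-0.23, 0.973, -0.001], [-0.001, -0.001, -1.0]]
force: [-1.6, 0.0, 6.1]
opening: 0.0401
grasp_force: 7.9
```

jog_arm --increments '[[[0,0,-0.01],0,138],[[0,0,0],0,134],[[0,0,0],0,130],[[0,0,0],0,126],[[0,0,0],0,122]]'

```text
time: 17.45
position: [0.5735, -0.2283, 0.2035]
tool_rot: [[-0.973, -0.23, 0.001], [-0.23, 0.973, -0.0], [-0.001, -0.001, -1.0]]
force: [-1.4, 0.9, 4.4]
opening: 0.0478
grasp_force: 6.5
```

jog_arm --increments '[[[0,0,-0.01],0,118],[[0,0,0],0,114],[[0,0,0],0,110],[[0,0,0],0,106],[[0,0,0],0,102],[[0,0,0],0,98],[[0,0,0],0,94],[[0,0,0],0,90],[[0,0,0],0,85],[[0,0,0],0,80],[[0,0,0],0,60],[[0,0,0],0,40],[[0,0,0],0,40]]'

```text
time: 18.75
position: [0.5733, -0.228, 0.2033]
tool_rot: [[-0.973, -0.23, -0.0], [-0.23, 0.973, 0.0], [0.0, 0.0, -1.0]]
force: [-0.4, 0.2, -0.8]
opening: 0.0767
grasp_force: 0.0
```

```bash
python3 near.py w6|sed -n '1p;/empty$/,$p'; python3 - <<'E'
import cv2
a=cv2.imread('pics/w6.png');cv2.imwrite('pics/w6c.png',cv2.resize(a[130:380,100:540],None,fx=1.8,fy=1.8))
E
```

```text
[ 0.5733 -0.228   0.2033] [[-0.973, -0.23, -0.0], [-0.23, 0.973, 0.0], [0.0, 0.0, -1.0]] [[-0.0, -0.962, -0.273, 0.077], [1.0, -0.0, -0.0, 0.0], [0.0, -0.273, 0.962, -0.172], [0.0, 0.0, 0.0, 1.0]] [-0.44505779  0.19720014 -0.76380386]
--empty
0.003 10269 [ 0.462 -0.399  0.003] [ 0.644 -0.071  0.013] ((537.6182861328125, -235.98927307128906), (168.00997924804688, 325.8276672363281), 11.632695198059082)
0.15 4579 [ 0.531 -0.374  0.15 ] [ 0.615 -0.083  0.18 ] ((573.200439453125, -228.20709228515625), (35.76045608520508, 296.3957214355469), 13.144696235656738)
0.18 1442 [ 0.533 -0.368  0.18 ] [ 0.609 -0.09   0.19 ] ((573.5947875976562, -228.84381103515625), (36.099273681640625, 284.6033630371094), 13.178248405456543)
0.19 6133 [ 0.534 -0.348  0.19 ] [ 0.606 -0.109  0.2  ] ((571.595458984375, -228.51052856445312), (32.45301055908203, 243.76478576660156), 13.08348274230957)
0.2 2641 [ 0.532 -0.348  0.2  ] [ 0.607 -0.11   0.21 ] ((570.7554931640625, -228.58404541015625), (37.466514587402344, 242.88616943359375), 13.089106559753418)
0.21 1673 [ 0.532 -0.335  0.21 ] [ 0.594 -0.127  0.217] ((569.029541015625, -229.11160278320312), (34.3839225769043, 211.81724548339844), 13.118643760681152)
0.217 1058 [ 0.533 -0.334  0.217] [ 0.591 -0.128  0.225] ((568.6722412109375, -228.98887634277344), (27.43433380126953, 210.2099609375), 13.304390907287598)
0.225 1840 [ 0.545 -0.279  0.225] [ 0.598 -0.184  0.24 ] ((572.1434936523438, -227.96453857421875), (34.45629119873047, 97.38035583496094), 13.33317756652832)
```

View pics/w6c.png

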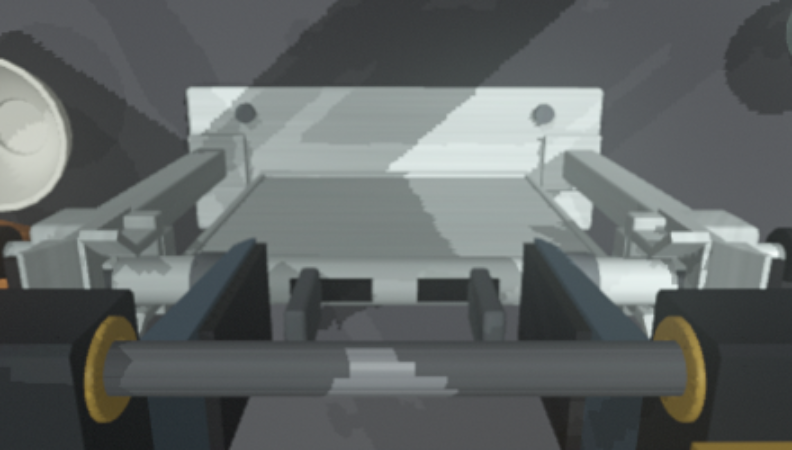

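The barrel lies in both saddles and the tabs are spread at (303,300) and (485,300), with the fingers clear of them. Retreating straight up.

jog_arm --increments '[[[0,0,-0.1],0,10],[[0,0,-0.2],0,0],[[0,0,-0.4],0,0],[[0,0,-0.7],0,0],[[0,0,-1],0,0],[[0,0,-1],0,0],[[0,0,-1],0,0],[[0,0,-1],0,0],[[0,0,-0.8],0,0],[[0,0,-0.3],0,0],[[0,0,0],0,0],[[0,0,0],0,0],[[0,0,0],0,0]]'

```text
time: 20.3
position: [0.5729, -0.2279, 0.3967]
tool_rot: [[-0.973, -0.23, -0.003], [-0.23, 0.973, 0.001], [0.003, 0.002, -1.0]]
force: [-0.4, -0.3, -1.2]
opening: 0.0914
grasp_force: 0.0
```

```bash
python3 near.py w7|sed -n '1,4p;/empty$/,$p'
```

```text
[ 0.5729 -0.2279  0.3967] [[-0.973, -0.23, -0.003], [-0.23, 0.973, 0.001], [0.003, 0.002, -1.0]] [[-0.0, -0.962, -0.273, 0.077], [1.0, -0.0, -0.0, 0.0], [0.0, -0.273, 0.962, -0.172], [0.0, 0.0, 0.0, 1.0]] [-0.44331061 -0.28936147 -1.1767314 ]
guard 0.85 [ 0.572 -0.232  0.195] [315. 216.]
pinch 0.92 [ 0.571 -0.228  0.196] [319. 217.]
frame_home 0.62 [0.566 0.112 0.006] [509. 236.]
--empty
0.003 4398 [ 0.46  -0.399  0.003] [ 0.658 -0.071  0.013] ((558.3414916992188, -235.5850372314453), (327.33245849609375, 196.77438354492188), 89.19265747070312)
0.15 652 [ 0.531 -0.373  0.15 ] [ 0.615 -0.083  0.18 ] ((572.9838256835938, -227.9291534423828), (35.20272445678711, 295.1842346191406), 13.068779945373535)
0.18 236 [ 0.533 -0.369  0.18 ] [ 0.608 -0.109  0.19 ] ((576.01123046875, -238.34278869628906), (36.10020446777344, 268.6621398925781), 13.177485466003418)
0.19 2290 [ 0.534 -0.348  0.19 ] [ 0.612 -0.108  0.2  ] ((573.4188232421875, -227.78500366210938), (35.73370361328125, 243.1601104736328), 13.111350059509277)
0.2 1166 [ 0.532 -0.347  0.2  ] [ 0.615 -0.109  0.21 ] ((573.8292846679688, -227.78555297851562), (43.70050811767578, 241.57357788085938), 12.913616180419922)
0.21 530 [ 0.533 -0.334  0.21 ] [ 0.614 -0.121  0.217] ((573.1470947265625, -227.96615600585938), (43.421043395996094, 211.1894989013672), 13.234173774719238)
0.217 209 [ 0.533 -0.334  0.217] [ 0.614 -0.122  0.225] ((573.5643920898438, -227.89425659179688), (35.12284851074219, 209.9275360107422), 13.00920295715332)
0.225 225 [ 0.56  -0.258  0.225] [ 0.59  -0.199  0.235] ((574.85009765625, -228.0062713623047), (18.551136016845703, 57.95077896118164), 13.365511894226074)
```

View pics/w7.png

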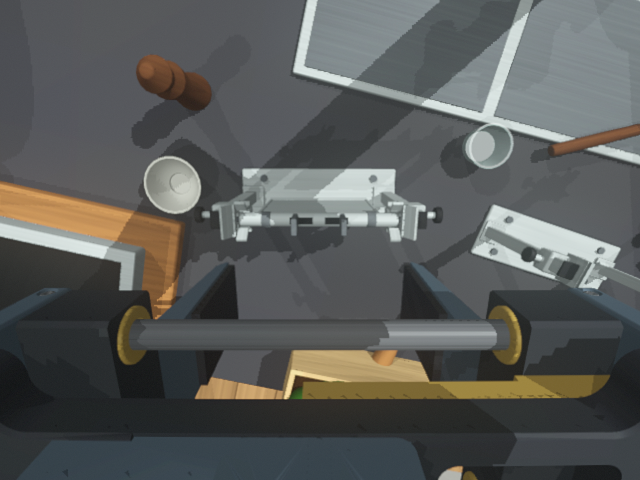

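The guard at (318,219) hangs straight. Its tabs measure 57.95 mm over their outer faces, so both pins are fully out. Centre is (0.575, -0.228), tab tops z about 0.232, and the gripper is clear.

```bash
python3 -c "
from plant import arm
print(arm.finish_job())"
```

```text
the job is handed in; nothing more can be done
None
```

The steel guard now hangs in the frame that was empty, both pins fully out, hanging straight and released, and the job is handed in; no verdict was shown.

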